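# Fetch the burnisher from behind the bottle and the thread spool

### The job

The wooden burnisher lies on the little riser behind the dark bottle and the thread spool. First clear the bottle and the spool off the riser and stand both upright on the side tray; only then fetch the burnisher and lay it flat, centred, on the round leather pad; last, stand the bottle and the spool back on the riser, each on the very spot where it stood at the start. Do not tip them over, and leave the white nail carton where it is.

Things in the scene. Friction and masses are not known exactly. Their poses are not given: they have to be found in the camera images.
- rack: Fixed low wooden riser, 140 (its x) x 205 (its y) mm; its flat deck top is 46 mm above its origin (centre of the underside, on the bench). Front is its -x side. Two flush cork rounds, 68 mm across, are centred at x = -30, y = +45 and y = -45 mm; the bottle stands on one and the spool on the other, within 2 mm of the centre. Behind them two cleats, 12 mm high, 50 mm long in x, 12 mm wide, at x = +30, y = +36 and -36 mm, carry the burnisher.
- bottle: Dark brown closed round bottle with a black cap, 60 mm diameter, 172 mm high overall, straight-sided up to about 135 mm, 0.3 kg. Origin: centre of its underside; z up when standing.
- spool: Standing cream-coloured spool of thread, 52 mm diameter, 95 mm high, rigid, widest in the lower two thirds. Origin: centre of its underside; z up when standing.
- burnisher: Flat wooden burnisher, 38 (its x) x 113 (its y, lengthwise) x 17 mm high, lying on the cleats behind the bottle and the spool, its underside 12 mm above the deck, its length along the riser's y. Its edge is only about 4 to 14 mm from them, so a gripper cannot get down to it before they are gone. Origin: centre of its underside.
- side_tray: Fixed flat plywood board, 90 (its x) x 190 (its y) mm, 12 mm thick, no rim, a thin dark strip near each end; the side area for parking the bottle and the spool side by side along its y. It is either on the stool at the left or on the bench at the right. Origin: centre of its underside, so its top is at 12 mm.
- pad: Fixed round pad of two brown leather blanks, 85 (its x) x 99 (its y) mm, top 9 mm above its origin (centre of the underside). It is on the stool or on the bench, wherever the side tray is not.
- carton: Bystander: white carton of nails, 51 x 126 mm, 140 mm high with its open flap up to 170 mm, standing at the back right of the bench. Origin: centre of its underside. Leave alone.

How it is judged:
On the way, in this order (a step that is already met when the one before it is completed fails the run):
1. the bottle and the spool both stand upright and released on the side tray, and the burnisher still lies on the riser (x of bottle in the frame of side_tray between -0.03 and 0.03 m and y of bottle in the frame of side_tray between -0.08 and 0.08 m and z of bottle in the frame of side_tray between 0.008 and 0.018 m and angle between each of bottle, spool's own z axis and vertical below 0.1 rad and x of spool in the frame of side_tray between -0.03 and 0.03 m and y of spool in the frame of side_tray between -0.08 and 0.08 m and z of spool in the frame of side_tray between 0.008 and 0.018 m and contact force between the fingers and bottle below 0.3 N and linear speed of each of bottle, spool below 0.03 m/s and contact force between the fingers and spool below 0.3 N and distance of burnisher from where it was at the start of the episode below 0.03 m), for 0.2 s.
2. the burnisher lies flat and released on the leather pad, with the bottle and the spool still on the side tray (horizontal distance between burnisher and pad below 0.015 m and z of burnisher in the frame of pad between 0.004 and 0.015 m and angle between burnisher's own z axis and vertical below 0.12 rad and contact force between the fingers and burnisher below 0.3 N and linear speed of burnisher below 0.03 m/s and x of bottle in the frame of side_tray between -0.03 and 0.03 m and y of bottle in the frame of side_tray between -0.08 and 0.08 m and z of bottle in the frame of side_tray between 0.008 and 0.018 m and angle between each of bottle, spool's own z axis and vertical below 0.1 rad and x of spool in the frame of side_tray between -0.03 and 0.03 m and y of spool in the frame of side_tray between -0.08 and 0.08 m and z of spool in the frame of side_tray between 0.008 and 0.018 m), for 0.2 s.
At the end, for the whole second after the job is handed in: Burnisher flat on the leather pad, centre within 15 mm of the pad's centre; bottle and spool upright on the riser, each within 15 mm of where it stood at the start; all released and at rest (horizontal distance between burnisher and pad below 0.015 m and z of burnisher in the frame of pad between 0.004 and 0.015 m and angle between burnisher's own z axis and vertical below 0.12 rad and distance of each of bottle, spool from where it was at the start of the episode below 0.015 m and angle between each of bottle, spool's own z axis and vertical below 0.1 rad and linear speed of each of bottle, spool, burnisher below 0.02 m/s and angular speed of each of bottle, spool, burnisher below 0.3 rad/s); the robot touches nothing.
It fails at once if the bottle or the spool is tipped over (angle between any of bottle, spool's own z axis and vertical above 0.5 rad).
It fails at once if the white nail carton is pushed away by more than 30 mm or tipped (distance of carton from where it was at the start of the episode above 0.03 m or angle between carton's own z axis and vertical above 0.4 rad).
It also fails if it takes over 131 s, if anything falls off the work surface, if the arm or the gripper's body presses on something with over 40 N, if the wrist force passes 120 N, or if a joint passes its speed limit or range.

### The arm

A 7-joint arm with a two-finger parallel gripper is mounted at the origin on a cart in front of the work surface, level with it; the furniture and walls round the work are solid. World frame = base frame: x ahead of the robot, y to its left, z up, the work surface at z = 0. Lengths are in m, angles in rad, forces in N, time in s.
With the tool pointing down it reaches from about 0.425 to 0.825 m from the base axis. Payload 3.6 kg.
Tool frame: the origin (TCP) lies at the very end of the fingers, on their centre line; the grasp point (between the pads) lies 19 mm behind it; x points along the fingers, z is the direction in which the jaws open and shut, and the axes are right-handed (so a half turn about x gives the same grasp; the last joint's range is limited). The gripper opens to 93 mm and grips with 3 to 60 N. Pads are 15 mm wide; open, the fingers measure 128 mm over their backs; the gripper's body (75 mm by 188 mm) begins 65 mm behind the grasp point.
Start: joints at [1.123, 0.615, -0.013, 1.423, 0.008, 1.103, -0.04], TCP at [0.266, -0.593, 0.219] pointing down, gripper open.
Joint ranges: [-3.12, 3.12], [-0.3, 2.06], [-1.34, 1.32], [0.26, 2.42], [-1.36, 4.5], [0.01, 1.98], [-2.84, 2.84]. Speed limits (rad/s): [2.79, 2.79, 3.14, 3.14, 3.14, 3.14, 3.14].

### API

Orientations are given as a rotation vector (axis times angle).
In Python, from station import telemetry, capture, camera_model, robot, recognise gives the robot as it stands.
- The arm moves only by the tool play_rows, never from a script. Its argument "moves" is one flat list of numbers, 7 for each row, row after row: the finger opening in cm, from 0 to 9.3, then the shift along the tool's x, y, z in cm, then the turn, a rotation vector about the tool's x, y, z in rad. In form: [gripper, dx, dy, dz, rx, ry, rz, gripper, dx, dy, dz, rx, ry, rz, ...]. A call has 1 to 10 rows; each row shifts and turns the commanded pose from where the row before left it, along the tool's axes as they then stand; what a row does not reach is not made up. A row lasts 1/12 s, in which the tool goes at most 41.7 mm and 7.16 degrees, less where a joint would pass 70% of its speed; a pose out of reach is approached as far as the arm can. A call is refused whole if a number of a shift passes 4.17 or a number of a turn 0.125, either way. A call with a gripper value outside its range is refused whole. The fingers move at their own pace and stop on an object; "grip_force" is the grip in N (left out, the last holds). Time passes only in rows, so rows that do not move let the fingers close. It gives the time, the measured TCP pose, the force and the opening at its end, in the units of the state.
- telemetry.sense(): the state, without advancing time (a new reading comes with each control period).
- capture(name): name is "scene" or "top" or "wrist"; returns the picture (480x640x3 uint8, blue, green, red); there is no depth.
- camera_model(name): a dict with "K" (3x3 intrinsics, pixels), "R" (3x3) and "t" (3): a world point X has camera coordinates R X + t. Camera axes: x right, y down, z forward; pixel columns grow to the right and rows downward; lengths in m; the calibration is good to about 2 mm. A picture is of the moment at which its call begins: read the wrist's pose just before it. camera_model takes no time and is no camera call; for the wrist camera it gives the pose at the moment of the call.
- robot.close_job(): hands the job in, once; it reports no verdict.
Trained networks look in the newest picture that a camera, given by its name, has taken for a name from the list of things; names that differ only in an ending like _2 or _b are one class to them, and where a whole thing is asked for, a point or a joint stands for the part that bears it (a point fixed in the world has none). Each returns a list of dicts, best first, with "p" (0 to 1); they miss things now and then, are a little off and sometimes report something else, mostly with a low value. They report only what shows in the picture. A call takes as long as a camera call.
- recognise(camera, query): "location" ([x, y, z] in m, in world coordinates, good to about 4 mm: the middle of the surface that is visible of it).
The state is a dict: "time": time; "joint_pos": joint angles; "dq": joint speeds; "tau": joint torques, N m; "ee_pos": TCP position; "tool_rot": TCP orientation; "ft_force": force on the tool from outside, world axes, zero at the start; "wrist_torque": the same for the moment, N m; "opening": finger opening in m.
Only numpy, scipy, OpenCV 4.12 (cv2) and the standard library are available. Lean on these libraries where they do the work, as an engineer would, in place of code of your own. Each camera call takes 0.05 s, during which the arm holds its last target. There are 200 camera calls.

## Working session

There is one attempt and no reset: what is moved stays moved. The work goes in short steps, Python scripts to look and compute and a tool call to move; the robot and the scene stay as the last step left them, time stands still between calls to the robot, and variables do not carry over. Pictures are saved under pics/ and viewed, on a budget of 14 in all, crops included, one or two more only if the job needs it, and the job is handed in when it is done.

Besides the shell and the picture viewer there is one more tool, called after "Call:" as name(argument=value, ...) on one line, values as JSON. play_rows: Moves the arm, as the interface text tells. Its arguments: {"type":"object","properties":{"moves":{"type":"array","items":{"type":"number"}},"grip_force":{"type":"number"}},"required":["moves"]}

```bash
ls; mkdir -p pics; cat > h.py <<'E'
import numpy as np, cv2
from station import telemetry, capture, camera_model, robot, recognise
from scipy.spatial.transform import Rotation as Ro
def ray(cam,uv,z):
    m=camera_model(cam);K,R,t=map(np.array,(m["K"],m["R"],m["t"]))
    C=-R.T@t; d=R.T@np.linalg.inv(K)@np.array([uv[0],uv[1],1.]); return C+d*(z-C[2])/d[2]
def proj(cam,X):
    m=camera_model(cam);K,R,t=map(np.array,(m["K"],m["R"],m["t"])); p=K@(R@np.array(X)+t); return p[:2]/p[2]
E
python3 - <<'E'
from h import *
s=telemetry.sense();print(s["time"],s["ee_pos"],s["tool_rot"],s["opening"]);print(Ro.from_rotvec(s["tool_rot"]).as_matrix().round(3))
for c in("scene","top"):
    cv2.imwrite(f"pics/{c}0.png",capture(c)); m=camera_model(c); print(c,-np.array(m["R"]).T@m["t"])
    for n in("rack","bottle","spool","burnisher","side_tray","pad","carton"):
        print(n,[(np.round(r["location"],3).tolist(),round(r["p"],2)) for r in recognise(c,n)[:2]])
E
```

```text
pics
0.0 [ 0.26579111 -0.59231813  0.21749242] [ 0.89444195  1.38195967 -0.89226774] 0.09291539630167683
[[-0.001  0.912  0.409]
 [ 0.002  0.409 -0.912]
 [-1.    -0.    -0.003]]
scene [1.00889669 0.97530071 0.72320919]
rack [([0.494, -0.048, 0.046], 0.8)]
bottle [([0.462, -0.117, 0.143], 0.87)]
spool [([0.461, -0.033, 0.096], 0.95)]
burnisher [([0.515, -0.082, 0.073], 0.7)]
side_tray [([0.491, -0.33, 0.009], 0.64)]
pad [([0.511, 0.382, 0.01], 0.65)]
carton [([0.664, -0.189, 0.134], 0.65)]
top [0.00378546 0.10530959 1.43374513]
rack [([0.459, -0.086, 0.046], 0.86)]
bottle [([0.438, -0.132, 0.188], 0.61)]
spool [([0.44, -0.053, 0.123], 0.57), ([0.637, -0.195, 0.139], 0.48)]
burnisher [([0.51, -0.085, 0.074], 0.69)]
side_tray [([0.487, -0.348, 0.016], 0.81), ([0.51, -0.085, 0.077], 0.45)]
pad [([0.506, 0.372, 0.008], 0.95)]
carton [([0.638, -0.196, 0.14], 0.95)]
```

View pics/top0.png

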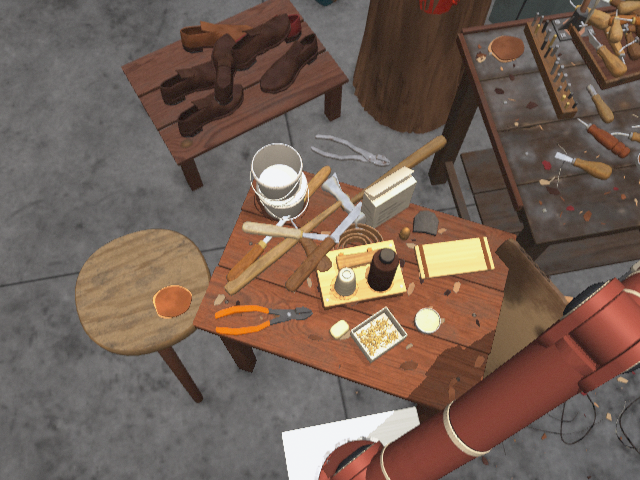

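View pics/scene0.png

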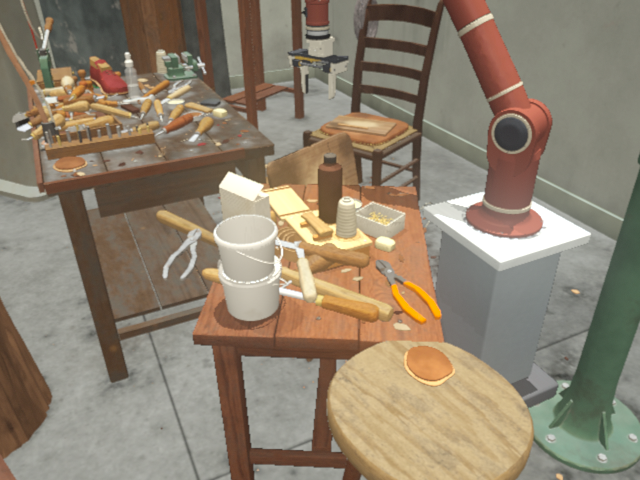

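Top view: riser about (360,275) with bottle (383,268), spool (345,281) and burnisher (355,258). The tray is at (455,257) on the bench to the right, and the pad at (172,302) on the stool. Next, one enlarged crop to get the orientations.

```bash
python3 - <<'E'
from h import *
im=cv2.imread("pics/top0.png")
cv2.imwrite("pics/crop1.png",cv2.resize(im[222:312,308:503],None,fx=4,fy=4,interpolation=cv2.INTER_CUBIC))
E
```

```text
(no output)
```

View pics/crop1.png

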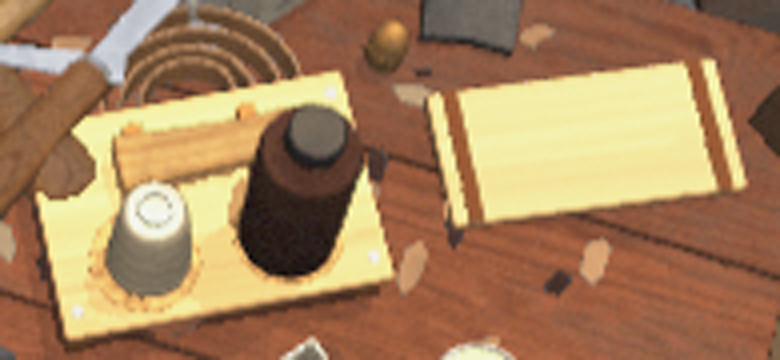

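```bash
cat >> h.py <<'E'
def W(c,z): return ray("top",(308+c[0]/4-.4,222+c[1]/4-.4),z)[:2]
E
python3 - <<'E'
from h import *
def show(n,cs,z):
    p=[W(c,z) for c in cs]; print(n,np.round(p,4).tolist(),[round(float(np.linalg.norm(p[i]-p[(i+1)%len(p)])),4) for i in range(len(p))],[round(float(np.degrees(np.arctan2(*(p[(i+1)%len(p)]-p[i])[::-1]))),1) for i in range(len(p))])
    return p
p=show("rack fl fr br",[(65,330),(392,275),(340,72)],.046); print("c",(p[0]+p[2])/2)
p=show("tray",[(428,95),(715,60),(745,187),(455,225)],.012); print("c",np.mean(p,0))
print("bot cap top",W((318,130),.172+.046),"spool top",W((157,210),.095+.046))
# bottle/spool base nearest points
print("bot bottom front",W((285,275),.046),"spool front",W((148,295),.046))
# burnisher left end corners top z=.075
show("burn left",[(115,140),(123,190)],.075)
im=cv2.imread("pics/top0.png"); 
for c,box in(("top",(150,282,196,322)),("scene",(400,340,460,388))):
    a=cv2.imread(f"pics/{c}0.png"); x0,y0,x1,y1=box; h=cv2.cvtColor(a[y0:y1,x0:x1],cv2.COLOR_BGR2HSV)
    k=((h[...,0]<14)&(h[...,1]>150)).astype('uint8'); n,l,st,ce=cv2.connectedComponentsWithStats(k); i=1+st[1:,4].argmax()
    cs,_=cv2.findContours((l==i).astype('uint8'),0,2); (cx,cy),ax,an=cv2.fitEllipse(max(cs,key=len)); 
    print(c,"pad",cx+x0,cy+y0,ax,an,st[i]); print([ray(c,(cx+x0,cy+y0),z).round(4) for z in(-.05,0,.009,.05)])
E
```

```text
rack fl fr br [[0.4162, 0.0069], [0.4134, -0.1948], [0.5497, -0.1952]] [0.2018, 0.1363, 0.2422] [-90.8, -0.1, 123.4]
c [ 0.48299673 -0.09412058]
tray [[0.537, -0.2542], [0.5262, -0.4418], [0.4387, -0.435], [0.4481, -0.249]] [0.188, 0.0878, 0.1863, 0.089] [-93.3, 175.5, 87.1, -3.4]
c [ 0.48748892 -0.34498136]
bot cap top [ 0.4508614  -0.13810906] spool top [ 0.4483701  -0.05174233]
bot bottom front [ 0.42550435 -0.13101533] spool front [ 0.42854971 -0.04668204]
burn left [[0.5201, -0.044], [0.4874, -0.0423]] [0.0327, 0.0327] [177.0, -3.0]
top pad 172.34898948669434 301.24572944641113 (29.524873733520508, 37.02427291870117) 73.85621643066406 [  5   4  37  31 896]
[array([ 0.5252,  0.383 , -0.05  ]), array([0.5076, 0.3736, 0.    ]), array([0.5045, 0.3719, 0.009 ]), array([0.49  , 0.3643, 0.05  ])]
scene pad 428.43027687072754 356.71454429626465 (15.85988998413086, 33.83885955810547) 100.72151184082031 [  9   8  40  17 220]
[array([ 0.4545,  0.3106, -0.05  ]), array([0.4904, 0.3536, 0.    ]), array([0.4968, 0.3613, 0.009 ]), array([0.5262, 0.3965, 0.05  ])]
```

Call:
play_rows(moves=[9.3,-2.1,0,0,0.1055,0,0,9.3,-2.1,0,0,0.1055,0,0,9.3,-2.1,0,0,0.1055,0,0,9.3,-2.1,0,0,0.1055,0,0,9.3,0,1.1,-2.8,0,0,0,9.3,0,1.1,-2.8,0,0,0,9.3,0,1.1,-2.8,0,0,0,9.3,0,1.1,-2.8,0,0,0,9.3,0,1.1,-2.8,0,0,0,9.3,0,1.1,-2.8,0,0,0])

```text
time: 1.63
ee_pos: [0.3325, -0.4236, 0.3028]
tool_rot: [1.209, 1.209, -1.209]
ft_force: [0.6, 0.2, 0.3]
opening: 0.0927
```

Call:
play_rows(moves=[9.3,0,1.1,-2.8,0,0,0,9.3,0,1.1,-2.8,0,0,0,9.3,0,1.1,-2.8,0,0,0,9.3,0,1.1,-2.8,0,0,0,9.3,0,1.1,-2.8,0,0,0,9.3,0,1.1,-2.8,0,0,0,9.3,0,1.1,-2.8,0,0,0,9.3,0,1.1,-2.8,0,0,0,9.3,0,1.1,-2.8,0,0,0,9.3,0,0,0,0,0,0])

```text
time: 2.47
ee_pos: [0.4338, -0.1659, 0.303]
tool_rot: [1.205, 1.216, -1.197]
ft_force: [0.7, 0.2, -0.2]
opening: 0.0929
```

```bash
cat >> h.py <<'E'
def st():
    s=telemetry.sense(); R=Ro.from_rotvec(s["tool_rot"]).as_matrix()
    print("t",round(s["time"],2),"tcp",np.round(s["ee_pos"],4),"open",round(s["opening"],4),"F",np.round(s["ft_force"],1),"\n",R.round(3),"j",np.round(s["joint_pos"],2)); return s,R
E
python3 - <<'E'
from h import *
st(); cv2.imwrite("pics/w1.png",capture("wrist")); m=camera_model("wrist"); print(-np.array(m["R"]).T@m["t"],np.array(m["R"]).round(2).tolist())
for n in("bottle","spool","burnisher"): print(n,[(np.round(r["location"],3).tolist(),round(r["p"],2)) for r in recognise("wrist",n)[:2]])
for n,X in dict(bt=(.451,-.138,.218),sp=(.449,-.052,.141),bb=(.451,-.138,.046),sb=(.449,-.052,.046)).items(): print(n,proj("wrist",X).round(0))
E
```

```text
t 2.47 tcp [ 0.4338 -0.1659  0.303 ] open 0.0929 F [ 0.7  0.2 -0.2] 
 [[ 0.002  1.     0.011]
 [ 0.004  0.011 -1.   ]
 [-1.     0.002 -0.004]] j [ 0.36  0.24 -0.05  1.8   0.01  1.1  -1.25]
[ 0.51535455 -0.16818026  0.46838659] [[0.01, -1.0, -0.0], [-0.95, -0.01, 0.3], [-0.3, -0.0, -0.95]]
bottle [([0.462, -0.137, 0.196], 0.69)]
spool []
burnisher [([0.507, -0.095, 0.072], 0.94)]
bt [263. 219.]
sp [167. 198.]
bb [286. 177.]
sb [200. 179.]
```

View pics/w1.png

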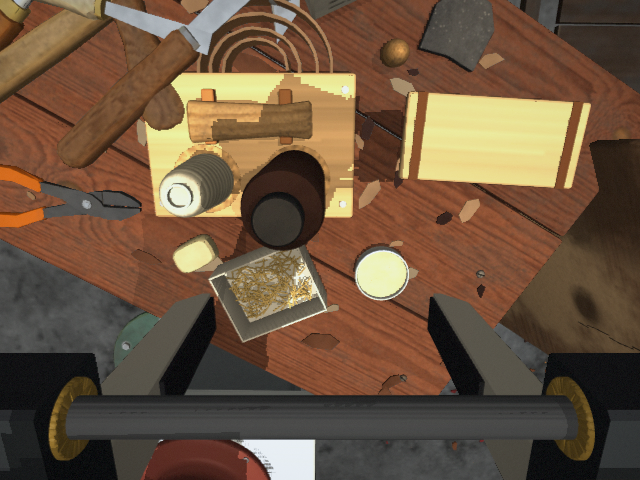

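The wrist view shows the bottle cap at (277,220), spool top (181,195), riser corners (355,73), (354,216), (157,217), and tray corners (409,92), (590,102), (575,188), (402,178). The burnisher is at (250,121).

```bash
python3 - <<'E'
from h import *
P=lambda uv,z: ray("wrist",uv,z)[:2]
print("bottle",P((277,220),.218),"spool",P((181,195),.141))
bl,br,fr,fl=[P(u,.046) for u in((147,73),(355,73),(354,216),(157,217))]
print("rack",bl,br,fr,fl,"w",np.linalg.norm(fr-fl),np.linalg.norm(fr-br)); 
t=[P(u,.012) for u in((409,92),(590,102),(575,188),(402,178))]; print("tray",np.round(t,4).tolist(),np.mean(t,0),np.linalg.norm(t[0]-t[1]),np.linalg.norm(t[2]-t[1]))
d=t[1]-t[0]; print("tray y-edge ang",np.degrees(np.arctan2(d[1],d[0]))); d=fr-fl; print("rack front ang",np.degrees(np.arctan2(d[1],d[0])))
b=[P(u,.075) for u in((189,103),(312,101),(310,137),(190,141))]; print("burn",np.round(b,4).tolist(),np.mean(b,0))
print("cork", [P(u,.046) for u in((205,180),(288,180))])
E
```

```text
bottle [ 0.45038889 -0.14645523] spool [ 0.45130985 -0.06341893]
rack [ 0.54826199 -0.01155416] [ 0.54783633 -0.20547473] [ 0.41081992 -0.20740923] [ 0.41030435 -0.00442546] w 0.2029844292085149 0.13703007048488103
tray [[0.5324, -0.2636], [0.5223, -0.4504], [0.4333, -0.4508], [0.4447, -0.2613]] [ 0.48317186 -0.35651925] 0.18706899695438411 0.08902905337842705
tray y-edge ang -93.0970606029312
rack front ang -89.85447242761263
burn [[0.5211, -0.0567], [0.5225, -0.1657], [0.4916, -0.1636], [0.4883, -0.0545]] [ 0.50589413 -0.11013571]
cork [array([ 0.44832319, -0.05710843]), array([ 0.44811134, -0.14038099])]
```

```bash
python3 - <<'E'
from h import *
st(); b=capture("wrist"); cv2.imwrite("pics/w2.png",b); st(); a=cv2.imread("pics/w1.png")
pts=dict(bot=(277,220,.218),spool=(181,195,.141),rbr=(355,73,.046),rfr=(354,216,.046),rfl=(157,217,.046),t0=(409,92,.012),t1=(590,102,.012),t2=(575,188,.012),t3=(402,178,.012),b0=(189,103,.075),b1=(312,101,.075),b2=(310,137,.075),b3=(190,141,.075))
p0=np.float32([v[:2] for v in pts.values()]); g=lambda i:cv2.cvtColor(i,cv2.COLOR_BGR2GRAY)
p1,ok,_=cv2.calcOpticalFlowPyrLK(g(a),g(b),p0.reshape(-1,1,2),None,winSize=(25,25)); p1=p1[:,0]
X={}
for (n,v),q,o in zip(pts.items(),p1,p0): X[n]=ray("wrist",q,v[2])[:2]; print(n,(q-o).round(1),X[n].round(4))
print("tray",np.mean([X[k] for k in("t0","t1","t2","t3")],0),"burn",np.mean([X[k] for k in("b0","b1","b2","b3")],0),"rack c",(X["rbr"]+X["rfl"])/2)
E
```

```text
t 2.67 tcp [ 0.4307 -0.1743  0.3028] open 0.0932 F [0.  0.7 0.1] 
 [[-0.     1.    -0.002]
 [-0.001 -0.002 -1.   ]
 [-1.    -0.     0.001]] j [ 0.37  0.24 -0.04  1.8   0.01  1.1  -1.25]
t 2.72 tcp [ 0.4306 -0.1745  0.3027] open 0.0931 F [-0.3 -0.6  0.2] 
 [[-0.     1.    -0.003]
 [-0.001 -0.003 -1.   ]
 [-1.    -0.     0.001]] j [ 0.37  0.24 -0.04  1.8   0.01  1.1  -1.25]
bot [-15.4  -4.4] [ 0.4531 -0.1375]
spool [-12.4  -2.1] [ 0.453  -0.0542]
rbr [-11.8  -4.6] [ 0.5517 -0.1948]
rfr [-9.  -3.6] [ 0.4146 -0.1983]
rfl [-9.7 -1.1] [0.4115 0.0052]
t0 [-10.5  -5.1] [ 0.5371 -0.253 ]
t1 [-9.8 -7.6] [ 0.5294 -0.4393]
t2 [-8.6 -6.8] [ 0.4404 -0.4404]
t3 [-9.4 -5.5] [ 0.4505 -0.2511]
b0 [-12.2  -2.5] [ 0.5232 -0.0466]
b1 [-11.6  -4.3] [ 0.526  -0.1559]
b2 [-11.2  -3.8] [ 0.4948 -0.1539]
b3 [-11.6  -2.1] [ 0.4902 -0.0445]
tray [ 0.4893391  -0.34594857] burn [ 0.50856498 -0.10019942] rack c [ 0.48158923 -0.09481206]
```

Call:
play_rows(moves=[9.3,0,1.0,-1.8,0,0,0,9.3,0,1.1,-1.7,0,0,0,9.3,0,0,0,0,0,0,9.3,2,0,0,0,0,0,9.3,2,0,0,0,0,0,9.3,1,0,0,0,0,0,9.3,0,0,0,0,0,0,9.3,0,0,0,0,0,0])

```text
time: 3.38
ee_pos: [0.4516, -0.1395, 0.2525]
tool_rot: [1.21, 1.209, -1.212]
ft_force: [0.6, 0.0, -0.4]
opening: 0.0931
```

```bash
python3 - <<'E'
from h import *
st(); cv2.imwrite("pics/w3.png",capture("wrist"))
E
```

```text
t 3.38 tcp [ 0.4516 -0.1395  0.2525] open 0.0931 F [ 0.6  0.  -0.4] 
 [[-0.001  1.    -0.003]
 [-0.    -0.003 -1.   ]
 [-1.    -0.001  0.   ]] j [ 0.3   0.31 -0.06  1.86  0.02  0.98 -1.35]
```

View pics/w3.png

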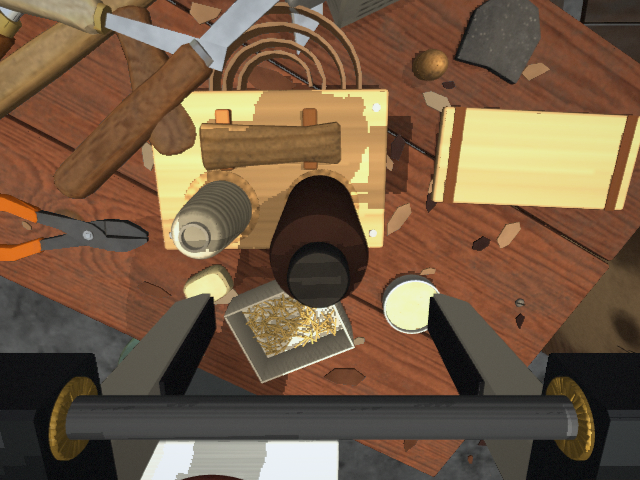

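The cap at (318,272) sits on the finger centre line (about 322), so I'll descend and grip.

Call:
play_rows(moves=[9.3,1.5,0,0,0,0,0,9.3,2,0,0,0,0,0,9.3,2,0,0,0,0,0,9.3,2,0,0,0,0,0,9.3,1.5,0,0,0,0,0,9.3,1,0,0,0,0,0,9.3,0,0,0,0,0,0,9.3,0,0,0,0,0,0])

```text
time: 4.1
ee_pos: [0.4527, -0.1387, 0.1533]
tool_rot: [1.21, 1.208, -1.209]
ft_force: [0.5, 0.6, 0.6]
opening: 0.0927
```

Call:
play_rows(moves=[5.5,0,0,0,0,0,0,5.5,0,0,0,0,0,0,5.5,0,0,0,0,0,0,5.5,0,0,0,0,0,0,5.5,0,0,0,0,0,0,5.5,0,0,0,0,0,0,5.5,0,0,0,0,0,0,5.5,0,0,0,0,0,0], grip_force=25)

```text
time: 4.77
ee_pos: [0.4523, -0.138, 0.1529]
tool_rot: [1.21, 1.209, -1.209]
ft_force: [-0.3, 0.7, 3.2]
opening: 0.0592
```

Call:
play_rows(moves=[5.5,-1,0,0,0,0,0,5.5,-1.5,0,0,0,0,0,5.5,-1.5,0,0,0,0,0,5.5,-1,0,0,0,0,0,5.5,0,0.1,1,0,0,0,5.5,0,0.3,2,0,0,0,5.5,0,0.3,2.5,0,0,0,5.5,0,0.3,2.5,0,0,0,5.5,0,0.3,2.5,0,0,0,5.5,0,0.3,2.5,0,0,0])

```text
time: 5.6
ee_pos: [0.4671, -0.2698, 0.2012]
tool_rot: [1.209, 1.211, -1.211]
ft_force: [-0.1, 0.6, -2.8]
opening: 0.0587
```

Call:
play_rows(moves=[5.5,0,0.3,2.5,0,0,0,5.5,0,0.3,2.5,0,0,0,5.5,0,0.3,2.5,0,0,0,5.5,0,0.3,2.5,0,0,0,5.5,0,0.3,2.5,0,0,0,5.5,0,0.2,1.5,0,0,0,5.5,0,0,0.5,0,0,0,5.5,0,0,0,0,0,0,5.5,0,0,0,0,0,0])

```text
time: 6.35
ee_pos: [0.4846, -0.4119, 0.2014]
tool_rot: [1.21, 1.213, -1.209]
ft_force: [0.6, 0.5, -1.9]
opening: 0.0586
```

```bash
python3 - <<'E'
from h import *
st(); cv2.imwrite("pics/w4.png",capture("wrist"))
E
```

```text
t 6.35 tcp [ 0.4846 -0.4119  0.2014] open 0.0586 F [ 0.6  0.5 -1.9] 
 [[-0.002  1.     0.   ]
 [ 0.003  0.    -1.   ]
 [-1.    -0.002 -0.003]] j [ 0.69  0.61 -0.03  1.49  0.02  1.05 -0.92]
```

View pics/w4.png

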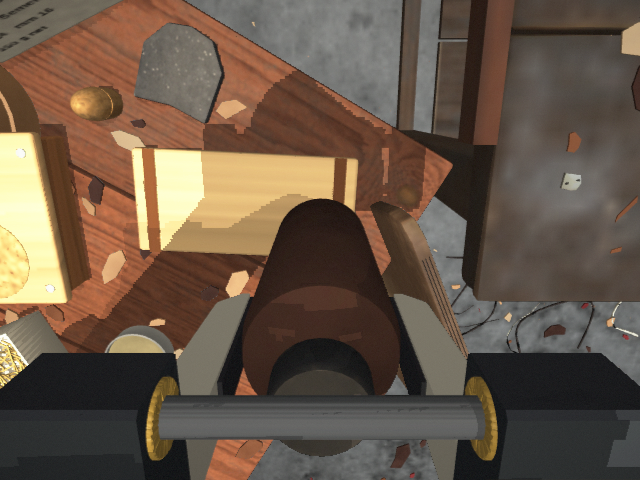

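The held bottle hangs over the right end of the tray, which spans (133,150) to (357,255). The position agrees, so I'll lower it.

Call:
play_rows(moves=[5.5,1,0,0,0,0,0,5.5,2,0,0,0,0,0,5.5,2,0,0,0,0,0,5.5,1.5,0,0,0,0,0,5.5,1,0,0,0,0,0,5.5,0.3,0,0,0,0,0,5.5,0.2,0,0,0,0,0,5.5,0,0,0,0,0,0,5.5,0,0,0,0,0,0])

```text
time: 7.15
ee_pos: [0.4858, -0.4134, 0.1236]
tool_rot: [1.209, 1.207, -1.208]
ft_force: [0.1, -0.4, -2.0]
opening: 0.0587
```

Call:
play_rows(moves=[5.5,0.2,0,0,0,0,0,5.5,0.1,0,0,0,0,0,5.5,0,0,0,0,0,0])

```text
time: 7.4
ee_pos: [0.4852, -0.4131, 0.1199]
tool_rot: [1.209, 1.209, -1.209]
ft_force: [0.1, -0.8, -1.8]
opening: 0.0587
```

Call:
play_rows(moves=[5.5,0.1,0,0,0,0,0,5.5,0,0,0,0,0,0,5.5,0.1,0,0,0,0,0,5.5,0,0,0,0,0,0])

```text
time: 7.73
ee_pos: [0.4855, -0.4132, 0.119]
tool_rot: [1.209, 1.208, -1.209]
ft_force: [-1.8, 1.1, 4.1]
opening: 0.0586
```

Call:
play_rows(moves=[7.5,0,0,0,0,0,0,9.3,0,0,0,0,0,0,9.3,0,0,0,0,0,0,9.3,0,0,0,0,0,0,9.3,0,0,0,0,0,0,9.3,-1,0,0,0,0,0,9.3,-2,0,0,0,0,0,9.3,-3,0,0,0,0,0,9.3,-3,0,0,0,0,0,9.3,-3,0,0,0,0,0])

```text
time: 8.57
ee_pos: [0.4851, -0.4129, 0.2396]
tool_rot: [1.209, 1.209, -1.209]
ft_force: [1.0, -1.0, -0.5]
opening: 0.0927
```

Call:
play_rows(moves=[9.3,-1,0,0,0,0,0,9.3,0,-0.3,-3.2,0,0,0,9.3,0,-0.3,-3.5,0,0,0,9.3,0,-0.4,-3.5,0,0,0,9.3,0,-0.3,-3.5,0,0,0,9.3,0,-0.3,-3.5,0,0,0,9.3,0,-0.4,-3.5,0,0,0,9.3,0,-0.3,-3.5,0,0,0,9.3,0,-0.3,-3.5,0,0,0,9.3,0,-0.4,-3.5,0,0,0])

```text
time: 9.4
ee_pos: [0.4547, -0.0994, 0.2478]
tool_rot: [1.21, 1.209, -1.209]
ft_force: [0.5, 0.2, 0.1]
opening: 0.0931
```

Call:
play_rows(moves=[9.3,0,-0.3,-3,0,0,0,9.3,0,0,-2,0,0,0,9.3,0,0,0,0,0,0,9.3,0,0,0,0,0,0,9.3,0,0,0,0,0,0,9.3,0,0,0,0,0,0])

```text
time: 9.9
ee_pos: [0.4522, -0.0529, 0.2476]
tool_rot: [1.211, 1.207, -1.212]
ft_force: [0.3, -0.2, 0.2]
opening: 0.0933
```

```bash
python3 - <<'E'
from h import *
s,R=st(); cv2.imwrite("pics/w5.png",capture("wrist")); cv2.imwrite("pics/t5.png",capture("top"))
print(recognise("top","bottle")[:1],recognise("wrist","spool")[:1])
E
```

```text
t 9.9 tcp [ 0.4522 -0.0529  0.2476] open 0.0933 F [ 0.3 -0.2  0.2] 
 [[-0.     1.    -0.003]
 [-0.001 -0.003 -1.   ]
 [-1.    -0.     0.001]] j [ 0.16  0.28 -0.11  1.91  0.04  0.95 -1.55]
[{'location': [0.4743, -0.3993, 0.1415], 'p': 0.77}] [{'location': [0.4669, -0.0502, 0.1327], 'p': 0.59}]
```

View pics/w5.png

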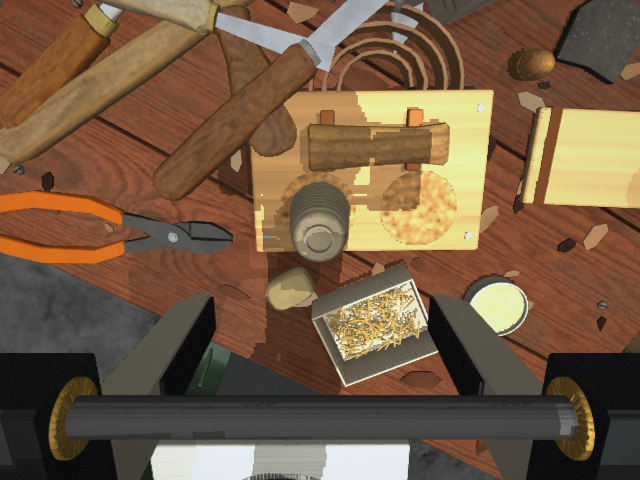

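```bash
python3 - <<'E'
from h import *
for n,u,z in(("cork",(420,208),.046),("spool top",(319,239),.141),("spoolbase mid",(319,195),.046),("rackBR",(493,91),.046),("rackFR",(480,249),.046),("rackFL",(257,249),.046),("burn",(378,147),.075)): print(n,ray("wrist",u,z).round(4))
E
```

```text
cork [ 0.4529 -0.1393  0.046 ]
spool top [ 0.453  -0.0498  0.141 ]
spoolbase mid [ 0.4649 -0.0494  0.046 ]
rackBR [ 0.5508 -0.1926  0.046 ]
rackFR [ 0.4143 -0.197   0.046 ]
rackFL [0.4149 0.0077 0.046 ]
burn [ 0.5084 -0.096   0.075 ]
```

Call:
play_rows(moves=[9.3,1,0.1,-0.3,0,0,0,9.3,2.5,0,0,0,0,0,9.3,2.5,0,0,0,0,0,9.3,2.5,0,0,0,0,0,9.3,2.5,0,0,0,0,0,9.3,2.5,0,0,0,0,0,9.3,2.2,0,0,0,0,0,9.3,1.4,0,0,0,0,0,9.3,0,0,0,0,0,0,9.3,0,0,0,0,0,0])

```text
time: 10.93
ee_pos: [0.453, -0.0483, 0.0763]
tool_rot: [1.209, 1.21, -1.211]
ft_force: [-0.4, -0.3, 0.8]
opening: 0.0928
```

Call:
play_rows(moves=[4.7,0,0,0,0,0,0,4.7,0,0,0,0,0,0,4.7,0,0,0,0,0,0,4.7,0,0,0,0,0,0,4.7,0,0,0,0,0,0,4.7,0,0,0,0,0,0,4.7,0,0,0,0,0,0,4.7,0,0,0,0,0,0])

```text
time: 11.6
ee_pos: [0.4533, -0.0486, 0.0768]
tool_rot: [1.209, 1.208, -1.21]
ft_force: [0.3, -1.6, 1.9]
opening: 0.0477
```

Call:
play_rows(moves=[4.2,0,0,0,0,0,0,4.2,0,0,0,0,0,0,4.2,-1,0,0,0,0,0,4.2,-1.5,0,0,0,0,0,4.2,-1.5,0,0,0,0,0,4.2,-1,0,0,0,0,0,4.2,0,0.1,1,0,0,0,4.2,0,0.3,2,0,0,0,4.2,0,0.5,2.5,0,0,0,4.2,0,0.5,2.5,0,0,0])

```text
time: 12.43
ee_pos: [0.4666, -0.1288, 0.1258]
tool_rot: [1.208, 1.212, -1.209]
ft_force: [-0.5, 0.1, -1.7]
opening: 0.0462
```

Call:
play_rows(moves=[4.2,0,0.5,2.5,0,0,0,4.2,0,0.5,2.5,0,0,0,4.2,0,0.4,2.5,0,0,0,4.2,0,0.4,2.5,0,0,0,4.2,0,0.4,2.5,0,0,0,4.2,0,0.1,1.5,0,0,0,4.2,0,0,0.6,0,0,0,4.2,0,0,0,0,0,0,4.2,0,0,0,0,0,0,4.2,0,0,0,0,0,0])

```text
time: 13.27
ee_pos: [0.4902, -0.2716, 0.1264]
tool_rot: [1.208, 1.212, -1.207]
ft_force: [-1.5, 1.0, -0.7]
opening: 0.0462
```

```bash
python3 - <<'E'
from h import *
st(); cv2.imwrite("pics/w6.png",capture("wrist"))
E
```

```text
t 13.27 tcp [ 0.4902 -0.2716  0.1264] open 0.0462 F [-1.5  1.  -0.7] 
 [[-0.001  1.     0.003]
 [ 0.002  0.003 -1.   ]
 [-1.    -0.001 -0.002]] j [ 0.54  0.59 -0.12  1.79  0.09  0.77 -1.19]
```

View pics/w6.png

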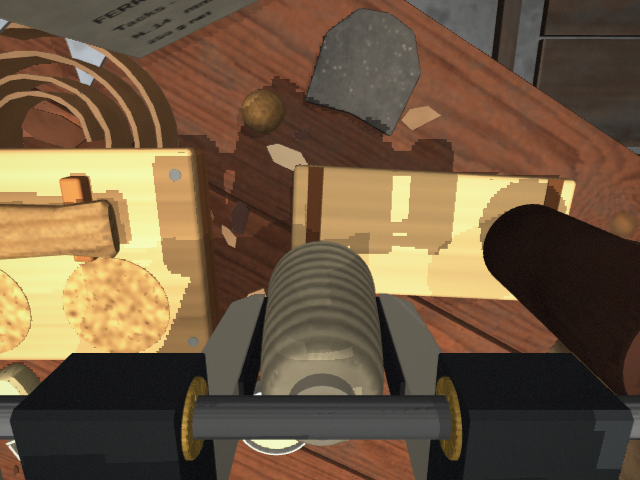

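The bottle stands on the tray at (540,240), and the spool is held over the tray's left end. Lowering it.

Call:
play_rows(moves=[4.2,1,0,0.3,0,0,0,4.2,2,0,0,0,0,0,4.2,2,0,0,0,0,0,4.2,1.5,0,0,0,0,0,4.2,1,0,0,0,0,0,4.2,0.4,0,0,0,0,0,4.2,0,0,0,0,0,0,4.2,0,0,0,0,0,0])

```text
time: 13.98
ee_pos: [0.4906, -0.277, 0.048]
tool_rot: [1.209, 1.209, -1.209]
ft_force: [-0.3, 0.8, -0.5]
opening: 0.0465
```

Call:
play_rows(moves=[4.2,0.2,0,0,0,0,0,4.2,0.1,0,0,0,0,0,4.2,0,0,0,0,0,0])

```text
time: 14.23
ee_pos: [0.4904, -0.2772, 0.0451]
tool_rot: [1.209, 1.208, -1.209]
ft_force: [-0.1, 0.4, -0.9]
opening: 0.0463
```

Call:
play_rows(moves=[4.2,0.1,0,0,0,0,0,4.2,0.1,0,0,0,0,0,4.2,0,0,0,0,0,0])

```text
time: 14.48
ee_pos: [0.4904, -0.2772, 0.0429]
tool_rot: [1.209, 1.208, -1.209]
ft_force: [-0.1, 0.2, 1.0]
opening: 0.0467
```

Call:
play_rows(moves=[4.2,0.1,0,0,0,0,0,6,0,0,0,0,0,0,7.5,0,0,0,0,0,0,7.5,0,0,0,0,0,0,7.5,0,0,0,0,0,0,7.5,-1,0,0,0,0,0,7.5,-2,0,0,0,0,0,7.5,-3,0,0,0,0,0,7.5,-3,0,0,0,0,0,7.5,-3,0,0,0,0,0])

```text
time: 15.32
ee_pos: [0.4899, -0.2769, 0.1634]
tool_rot: [1.209, 1.209, -1.209]
ft_force: [0.4, 0.1, -0.6]
opening: 0.0751
```

Call:
play_rows(moves=[7.5,-3,0,0,0,0,0,7.5,-3,0,0,0,0,0,7.5,-1.5,0,0,0,0,0,7.5,0,0.3,-3,0,0,0,7.5,0,0.3,-3,0,0,0,7.5,0,0.3,-3,0,0,0,7.5,0,0.3,-3,0,0,0,7.5,0,0.3,-3,0,0,0,7.5,0,0.2,-3,0,0,0,7.5,0,0,0,0,0,0])

```text
time: 16.15
ee_pos: [0.5078, -0.0886, 0.2376]
tool_rot: [1.205, 1.217, -1.197]
ft_force: [-0.2, -0.6, 0.4]
opening: 0.0748
```

Call:
play_rows(moves=[7.5,0,0,0,-0.1122,0,0,7.5,0,0,0,-0.1122,0,0,7.5,0,0,0,-0.1122,0,0,7.5,0,0,0,-0.1122,0,0,7.5,0,0,0,-0.1122,0,0,7.5,0,0,0,-0.1122,0,0,7.5,0,0,0,-0.1122,0,0])

```text
time: 16.73
ee_pos: [0.507, -0.0976, 0.2372]
tool_rot: [0.61, 1.483, -0.61]
ft_force: [0.4, -1.0, -0.0]
opening: 0.075
```

Call:
play_rows(moves=[7.5,0,0,0,-0.1122,0,0,7.5,0,0,0,-0.1122,0,0,7.5,0,0,0,-0.1122,0,0,7.5,0,0,0,-0.1122,0,0,7.5,0,0,0,-0.1122,0,0,7.5,0,0,0,-0.1122,0,0,7.5,0,0,0,-0.1122,0,0,7.5,0,0,0,0,0,0,7.5,0,0,0,0,0,0,7.5,0,0,0,0,0,0])

```text
time: 17.57
ee_pos: [0.5071, -0.0974, 0.2369]
tool_rot: [0.002, 1.571, -0.003]
ft_force: [0.0, -0.1, -0.3]
opening: 0.0749
```

```bash
python3 - <<'E'
from h import *
st(); cv2.imwrite("pics/w7.png",capture("wrist")); cv2.imwrite("pics/s7.png",capture("scene"))
print([ (c,n,recognise(c,n)[:1]) for c in("scene",) for n in("bottle","spool")])
print(recognise("wrist","burnisher")[:1], proj("wrist",(.508,-.097,.075)))
E
```

```text
t 17.57 tcp [ 0.5071 -0.0974  0.2369] open 0.0749 F [ 0.  -0.1 -0.3] 
 [[ 0.     0.003  1.   ]
 [-0.     1.    -0.003]
 [-1.    -0.     0.   ]] j [ 0.53  0.44 -0.56  1.77  0.27  1.01 -0.13]
[('scene', 'bottle', [{'location': [0.4937, -0.3895, 0.1011], 'p': 0.76}]), ('scene', 'spool', [{'location': [0.4967, -0.256, 0.0621], 'p': 0.87}])]
[{'location': [0.5061, -0.0905, 0.0762], 'p': 0.65}] [323.39114607 221.9794744 ]
```

View pics/w7.png

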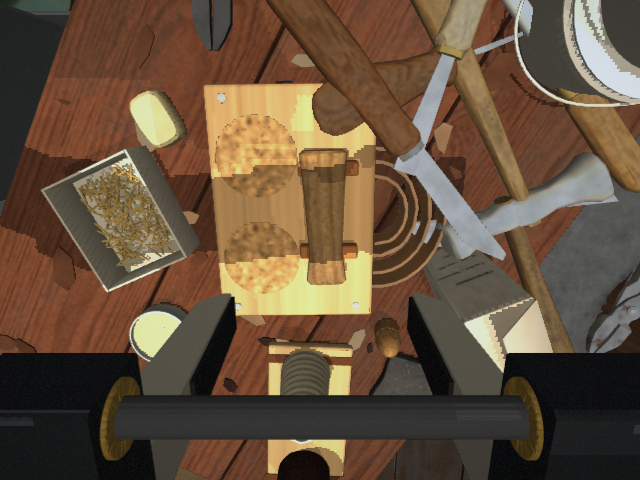

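View pics/s7.png

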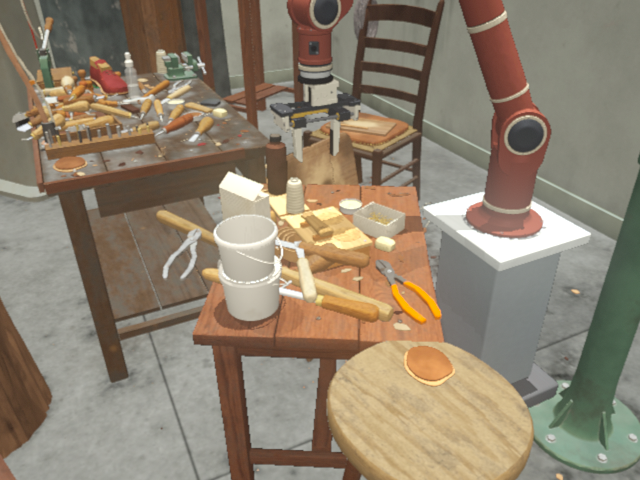

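The spool and bottle both stand on the tray, and the burnisher is centred at about (326,217). The carton's near face starts at about (428,255). I'll check that the gripper body clears the carton before descending.

```bash
python3 - <<'E'
from h import *
for n,u,z in(("burn",(326,217),.075),("b end",(323,150),.075),("b end2",(327,284),.075),("carton base corner",(428,255),.0),("carton top-left",(465,318),.14),("carton top nr",(535,298),.14),("handle end",(398,135),.03),("handle hi",(398,135),.08)): print(n,ray("wrist",u,z).round(4))
m=cv2.imread("pics/top0.png")
print([W(((u-308)*4,(v-222)*4),.14) for u,v in((362,190),(415,178),(412,172),(368,205))])
E
```

```text
burn [ 0.5101 -0.0929  0.075 ]
b end [ 0.5077 -0.0405  0.075 ]
b end2 [ 0.5111 -0.1507  0.075 ]
carton base corner [ 0.6139 -0.1508  0.    ]
carton top-left [ 0.6056 -0.1487  0.14  ]
carton top nr [ 0.6516 -0.1336  0.14  ]
handle end [ 0.5721 -0.0318  0.03  ]
handle hi [ 0.5633 -0.0292  0.08  ]
[array([ 0.6551403 , -0.13180634]), array([ 0.66317265, -0.26618142]), array([ 0.68078736, -0.26308542]), array([ 0.61286045, -0.13724478])]
```

Call:
play_rows(moves=[7.5,1,0.4,0.2,0,0,0,7.5,2.5,0,0,0,0,0,7.5,2.5,0,0,0,0,0,7.5,2.5,0,0,0,0,0,7.5,2.5,0,0,0,0,0,7.5,2.5,0,0,0,0,0,7.5,2.5,0,0,0,0,0,7.5,1.5,0,0,0,0,0,7.5,0,0,0,0,0,0,7.5,0,0,0,0,0,0])

```text
time: 18.65
ee_pos: [0.5087, -0.0924, 0.0608]
tool_rot: [0.0, 1.573, 0.001]
ft_force: [0.4, 0.0, 0.2]
opening: 0.0753
```

Call:
play_rows(moves=[3.0,0,0,0,0,0,0,3.0,0,0,0,0,0,0,3.0,0,0,0,0,0,0,3.0,0,0,0,0,0,0,3.0,0,0,0,0,0,0,3.0,0,0,0,0,0,0,3.0,0,0,0,0,0,0,3.0,0,0,0,0,0,0])

```text
time: 19.32
ee_pos: [0.5093, -0.0931, 0.0619]
tool_rot: [0.0, 1.57, -0.0]
ft_force: [-0.4, -0.3, 1.8]
opening: 0.035
```

Call:
play_rows(moves=[3,-1,0,0,0,0,0,3,-2,0,0,0,0,0,3,-3,0,0,0,0,0,3,-3,0,0,0,0,0,3,-3,0,0,0,0,0,3,-3,0,0,0,0,0,3,-3,0,0,0,0,0,3,-3,0,0,0,0,0,3,-2,0,0,0,0,0,3,0,0,0,0,0,0])

```text
time: 20.15
ee_pos: [0.5115, -0.0925, 0.2968]
tool_rot: [-0.001, 1.561, -0.001]
ft_force: [-0.1, 0.3, 0.4]
opening: 0.0353
```

```bash
python3 - <<'E'
from h import *
st()
print("rim top by height",[(z,ray("top",(277,163),z)[:2].round(3)) for z in (0.1,.2,.3)]); print("scene rim",[(z,ray("scene",(246,235),z)[:2].round(3)) for z in (0.1,.2,.3)])
print("rim near edge top cam",[(z,ray("top",(277,200),z)[:2].round(3)) for z in (.1,.15,.2)], "base front (285,222)",ray("top",(285,222),0)[:2])
E
```

```text
t 20.15 tcp [ 0.5115 -0.0925  0.2968] open 0.0353 F [-0.1  0.3  0.4] 
 [[ 0.01  -0.     1.   ]
 [-0.001  1.     0.   ]
 [-1.    -0.001  0.01 ]] j [ 0.55  0.38 -0.59  1.67  0.23  1.15 -0.1 ]
rim top by height [(0.1, array([0.79 , 0.056])), (0.2, array([0.731, 0.06 ])), (0.3, array([0.672, 0.064]))]
scene rim [(0.1, array([ 0.696, -0.065])), (0.2, array([0.747, 0.102])), (0.3, array([0.797, 0.269]))]
rim near edge top cam [(0.1, array([0.686, 0.073])), (0.15, array([0.661, 0.075])), (0.2, array([0.635, 0.076]))] base front (285,222) [0.66961077 0.06093037]
```

Call:
play_rows(moves=[3,0,1.5,0,0,0,0,3,0,3,0,0,0,0,3,0,3,0,0,0,0,3,0,3,0,0,0,0,3,0,3,0,0,0,0,3,0,3,0,0,0,0,3,0,3,0,0,0,0,3,0,3,0,0,0,0,3,0,3,0,0,0,0,3,0,3,0,0,0,0])

```text
time: 20.98
ee_pos: [0.5082, 0.1929, 0.2906]
tool_rot: [-0.001, 1.573, -0.001]
ft_force: [0.1, 1.1, -0.2]
opening: 0.0352
```

Call:
play_rows(moves=[3,0,3,0,0,0,0,3,0,3,0,0,0,0,3,0,3,0,0,0,0,3,0,3,0,0,0,0,3,0,3,-0.5,0,0,0,3,0,1.5,0,0,0,0,3,2,0,0,0,0,0,3,3,0,0,0,0,0,3,2,0,0,0,0,0,3,0,0,0,0,0,0])

```text
time: 21.82
ee_pos: [0.5015, 0.3539, 0.2157]
tool_rot: [-0.007, 1.58, -0.006]
ft_force: [0.0, -1.0, 0.2]
opening: 0.035
```

Call:
play_rows(moves=[3,0,0,0,0,0,0,3,0,0,0,0,0,0,3,0,0,0,0,0,0])

```text
time: 22.07
ee_pos: [0.5048, 0.3578, 0.2234]
tool_rot: [0.002, 1.569, 0.002]
ft_force: [-0.1, 0.0, -0.5]
opening: 0.0349
```

```bash
python3 - <<'E'
from h import *
st(); a=capture("wrist"); cv2.imwrite("pics/w8.png",a); print(recognise("wrist","pad")[:1],proj("wrist",(.5045,.372,.009)))
E
```

```text
t 22.07 tcp [0.5048 0.3578 0.2234] open 0.0349 F [-0.1  0.  -0.5] 
 [[ 0.002  0.     1.   ]
 [ 0.002  1.    -0.   ]
 [-1.     0.002  0.002]] j [-0.31  0.62 -0.59  1.51  0.37  1.13 -0.97]
[{'location': [0.5113, 0.3884, 0.01], 'p': 0.97}] [321.51733379 192.64030991]
```

View pics/w8.png

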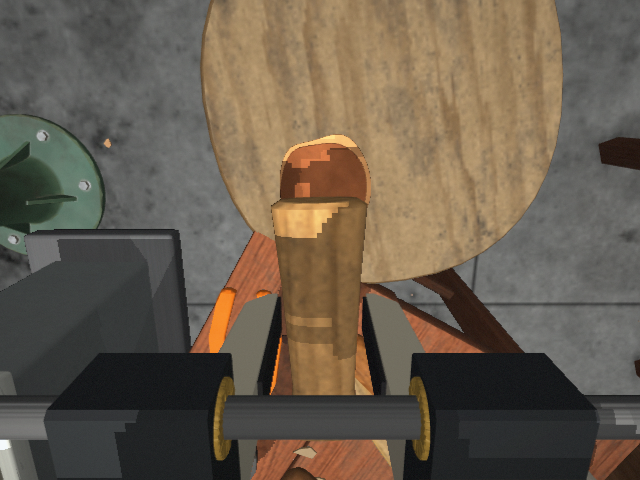

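The burnisher is held level over the pad, whose visible far part spans (281..371, 135..200). Computing the pad centre from those edges.

```bash
python3 - <<'E'
from h import *
for n,u in dict(L=(281,180),R=(371,183),far=(332,135),far2=(345,134),L2=(280,195),R2=(371,195)).items(): print(n,ray("wrist",u,.006).round(4))
a=cv2.imread("pics/top0.png")[272:332,140:206]; cv2.imwrite("pics/pad.png",np.hstack([cv2.resize(a,None,fx=6,fy=6,interpolation=2)]+[cv2.resize(cv2.imread("pics/scene0.png")[335:395,395:465],None,fx=5.8,fy=6,interpolation=2)[:360]]))
E
```

```text
L [0.4676 0.3831 0.006 ]
R [0.5496 0.3803 0.006 ]
far [0.5138 0.4228 0.006 ]
far2 [0.5252 0.4236 0.006 ]
L2 [0.4663 0.3693 0.006 ]
R2 [0.55   0.3692 0.006 ]
```

View pics/pad.png

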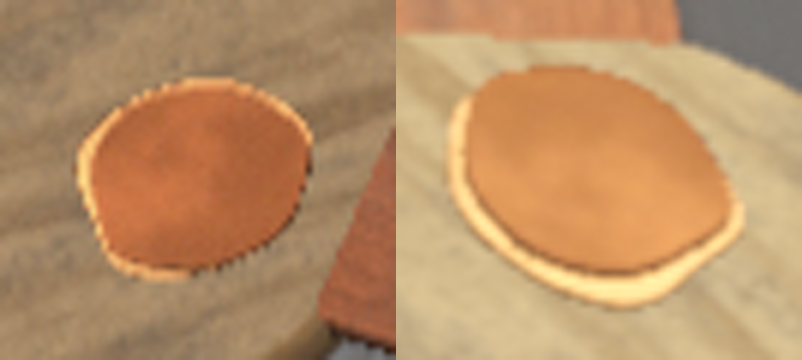

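```bash
python3 - <<'E'
from h import *
for u,z in(((320,202),.2374),((320,207),.2374)): print(ray("wrist",u,z).round(4))
print(ray("scene",(429.3,365.8),.005),ray("top",(172.0,301.3),.005))
E
```

```text
[0.5036 0.4104 0.2374]
[0.5036 0.4085 0.2374]
[0.50657885 0.37841644 0.005     ] [0.50587997 0.3735397  0.005     ]
```

Call:
play_rows(moves=[3,1,0.9,0.3,0,0,0,3,2,1,0,0,0,0,3,2.5,0,0,0,0,0,3,2.5,0,0,0,0,0,3,2.5,0,0,0,0,0,3,2.5,0,0,0,0,0,3,2.5,0,0,0,0,0,3,2,0,0,0,0,0,3,0,0,0,0,0,0,3,0,0,0,0,0,0])

```text
time: 23.0
ee_pos: [0.5068, 0.3762, 0.0457]
tool_rot: [-0.001, 1.572, -0.0]
ft_force: [0.6, 0.1, -0.5]
opening: 0.035
```

Call:
play_rows(moves=[3,1,0.3,0,0,0,0,3,1,0,0,0,0,0,3,0.6,0,0,0,0,0,3,0.3,0,0,0,0,0,3,0,0,0,0,0,0,3,0,0,0,0,0,0])

```text
time: 23.5
ee_pos: [0.5074, 0.379, 0.0178]
tool_rot: [0.0, 1.571, -0.0]
ft_force: [1.0, -0.9, 0.2]
opening: 0.0351
```

Call:
play_rows(moves=[3,0.2,0,0,0,0,0,3,0.1,0,0,0,0,0,3,0,0,0,0,0,0])

```text
time: 23.75
ee_pos: [0.5073, 0.3789, 0.0147]
tool_rot: [0.0, 1.571, -0.0]
ft_force: [0.1, 0.1, -0.5]
opening: 0.0351
```

Call:
play_rows(moves=[3,0.1,0,0,0,0,0,3,0,0,0,0,0,0,3,0,0,0,0,0,0])

```text
time: 24.0
ee_pos: [0.5073, 0.379, 0.0138]
tool_rot: [0.0, 1.571, -0.0]
ft_force: [0.4, -0.2, -1.3]
opening: 0.0351
```

Call:
play_rows(moves=[3,0.1,0,0,0,0,0,3,0,0,0,0,0,0,3,0,0,0,0,0,0])

```text
time: 24.25
ee_pos: [0.5074, 0.3791, 0.013]
tool_rot: [0.0, 1.57, 0.0]
ft_force: [-0.4, -0.8, 1.6]
opening: 0.0349
```

Call:
play_rows(moves=[3,0.1,0,0,0,0,0,3,0,0,0,0,0,0,3,0,0,0,0,0,0])

```text
time: 24.5
ee_pos: [0.5074, 0.3791, 0.0129]
tool_rot: [0.0, 1.57, -0.0]
ft_force: [-2.0, -0.7, 7.2]
opening: 0.0351
```

Call:
play_rows(moves=[4.5,0,0,0,0,0,0,6.5,0,0,0,0,0,0,6.5,0,0,0,0,0,0,6.5,0,0,0,0,0,0,6.5,-1,0,0,0,0,0,6.5,-2,0,0,0,0,0,6.5,-3,0,0,0,0,0,6.5,-3,0,0,0,0,0,6.5,-3,0,0,0,0,0,6.5,-3,0,0,0,0,0])

```text
time: 25.33
ee_pos: [0.5071, 0.379, 0.1638]
tool_rot: [0.0, 1.571, 0.0]
ft_force: [0.1, -0.0, -0.4]
opening: 0.065
```

Call:
play_rows(moves=[8,-3,0,0,0,0,0,9.3,-3,0,0,0,0,0,9.3,-3,0,0,0,0,0,9.3,-3,0,0,0,0,0,9.3,0,0,0,0,0,0,9.3,0,0,0,0,0,0,9.3,0,0,0,0,0,0])

```text
time: 25.92
ee_pos: [0.5068, 0.3785, 0.2814]
tool_rot: [-0.001, 1.571, -0.001]
ft_force: [0.5, -0.4, 0.0]
opening: 0.0927
```

```bash
python3 - <<'E'
from h import *
st(); a=capture("wrist"); cv2.imwrite("pics/w9.png",a); print(recognise("wrist","burnisher")[:1],recognise("wrist","pad")[:1],proj("wrist",(.5075,.375,.009)))
E
```

```text
t 25.92 tcp [0.5068 0.3785 0.2814] open 0.0927 F [ 0.5 -0.4  0. ] 
 [[-0.001 -0.     1.   ]
 [-0.001  1.     0.   ]
 [-1.    -0.001 -0.001]] j [-0.34  0.6  -0.61  1.37  0.34  1.28 -0.96]
[{'location': [0.5038, 0.3835, 0.0245], 'p': 0.76}] [{'location': [0.527, 0.375, 0.0102], 'p': 0.9}] [323.57248038 198.35148987]
```

View pics/w9.png

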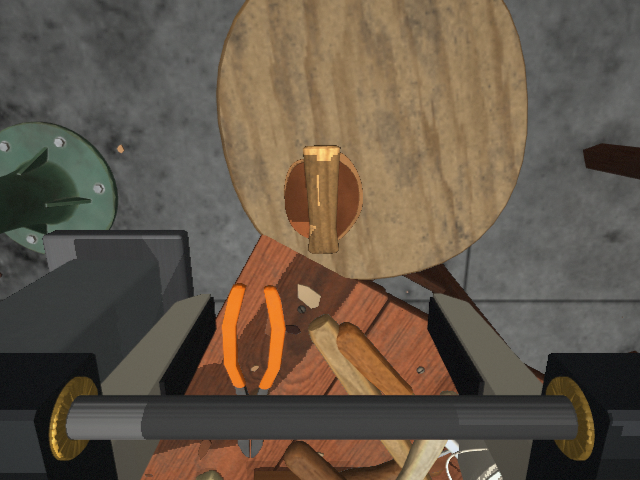

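The burnisher spans (322,146) to (323,252), so its centre is about (323,199). The pad's centre is about (323,196), so it's centred to within about 4 mm. Next I'll fetch the spool.

Call:
play_rows(moves=[9.3,0,-1.6,0,0,0,0,9.3,0,-3,0,0,0,0,9.3,0,-3,0,0,0,0,9.3,0,-3,0,0,0,0,9.3,0,-3,0,0,0,0,9.3,0,-3,0,0,0,0,9.3,0,-3,0,0,0,0,9.3,0,-3,0,0,0,0,9.3,0,-3,0,0,0,0,9.3,0,-3,0,0,0,0])

```text
time: 26.9
ee_pos: [0.5065, 0.0912, 0.2807]
tool_rot: [-0.0, 1.573, -0.0]
ft_force: [1.3, -0.3, 0.4]
opening: 0.0929
```

Call:
play_rows(moves=[9.3,0,-3,0,0,0,0,9.3,0,-3,0,0,0,0,9.3,0,-3,0,0,0,0,9.3,0,-3,0,0,0,0,9.3,0,-3,0,0,0,0,9.3,0,-3,0,0,0,0,9.3,0,-3,0,0,0,0,9.3,0,-3,0,0,0,0,9.3,0,-3,0,0,0,0,9.3,0,-3,0,0,0,0])

```text
time: 27.73
ee_pos: [0.5064, -0.2085, 0.2806]
tool_rot: [0.001, 1.573, 0.001]
ft_force: [0.5, 0.5, -0.1]
opening: 0.0929
```

Call:
play_rows(moves=[9.3,0,-3,0,0,0,0,9.3,0,-3,0,0,0,0,9.3,0,-1,0,0,0,0,9.3,0,0,0,0.1122,0,0,9.3,0,0,0,0.1122,0,0,9.3,0,0,0,0.1122,0,0,9.3,0,0,0,0.1122,0,0,9.3,0,0,0,0.1122,0,0,9.3,0,0,0,0.1122,0,0,9.3,0,0,0,0.1122,0,0])

```text
time: 28.57
ee_pos: [0.5071, -0.2755, 0.2808]
tool_rot: [0.618, 1.483, -0.616]
ft_force: [-0.1, 0.9, -0.3]
opening: 0.0928
```

Call:
play_rows(moves=[9.3,0,0,0,0.1122,0,0,9.3,0,0,0,0.1122,0,0,9.3,0,0,0,0.1122,0,0,9.3,0,0,0,0.1122,0,0,9.3,0,0,0,0.1122,0,0,9.3,0,0,0,0.1122,0,0,9.3,0,0,0,0.1122,0,0,9.3,0,0,0,0,0,0,9.3,0,0,0,0,0,0,9.3,0,0,0,0,0,0])

```text
time: 29.4
ee_pos: [0.5072, -0.2763, 0.2812]
tool_rot: [1.207, 1.212, -1.207]
ft_force: [-0.6, 0.6, 0.6]
opening: 0.0929
```

```bash
python3 - <<'E'
from h import *
st(); a=capture("wrist"); cv2.imwrite("pics/w10.png",a); print(recognise("wrist","spool")[:1],proj("wrist",(.490,-.2772,.107)),proj("wrist",(.4855,-.4132,.184)))
E
```

```text
t 29.4 tcp [ 0.5072 -0.2763  0.2812] open 0.0929 F [-0.6  0.6  0.6] 
 [[-0.001  1.     0.003]
 [ 0.001  0.003 -1.   ]
 [-1.    -0.001 -0.001]] j [ 0.56  0.45 -0.16  1.54  0.07  1.16 -1.18]
[{'location': [0.502, -0.2768, 0.0981], 'p': 0.71}] [322.87052701 236.08757967] [526.11191359 275.29372869]
```

View pics/w10.png

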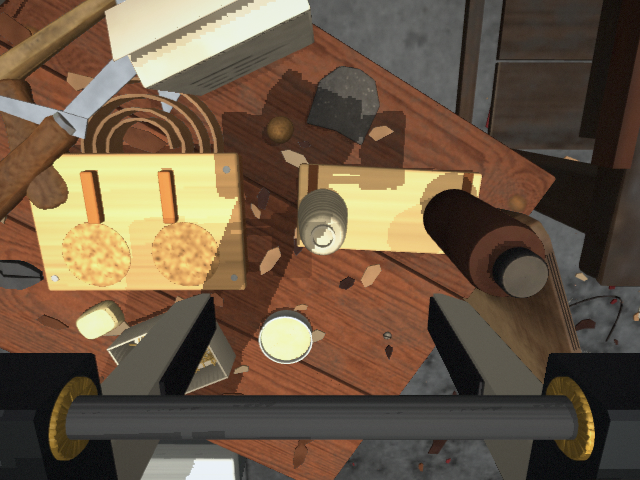

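Spool top at (322,236) and cap at (520,272), both as predicted, so I'll grip the spool at the same height as before.

Call:
play_rows(moves=[9.3,1,-0.8,0.1,0,0,0,9.3,2,-0.9,0,0,0,0,9.3,3,0,0,0,0,0,9.3,3,0,0,0,0,0,9.3,3,0,0,0,0,0,9.3,3,0,0,0,0,0,9.3,3,0,0,0,0,0,9.3,3,0,0,0,0,0,9.3,2,0,0,0,0,0,9.3,0.8,0,0,0,0,0])

```text
time: 30.33
ee_pos: [0.4883, -0.277, 0.0405]
tool_rot: [1.209, 1.216, -1.211]
ft_force: [0.6, 0.3, -0.0]
opening: 0.0933
```

Call:
play_rows(moves=[9.3,0,0,0,0,0,0,9.3,0,0,0,0,0,0,4.2,0,0,0,0,0,0,4.2,0,0,0,0,0,0,4.2,0,0,0,0,0,0,4.2,0,0,0,0,0,0,4.2,0,0,0,0,0,0,4.2,0,0,0,0,0,0,4.2,0,0,0,0,0,0,4.2,0,0,0,0,0,0])

```text
time: 31.17
ee_pos: [0.4902, -0.2778, 0.0437]
tool_rot: [1.209, 1.209, -1.209]
ft_force: [-0.1, -0.2, 0.8]
opening: 0.0461
```

Call:
play_rows(moves=[4.2,0,0,0,0,0,0,4.2,0,0,0,0,0,0])

```text
time: 31.33
ee_pos: [0.4902, -0.2778, 0.0437]
tool_rot: [1.209, 1.21, -1.209]
ft_force: [-0.9, -0.2, 2.2]
opening: 0.0463
```

Call:
play_rows(moves=[4.2,-1,0,0,0,0,0,4.2,-2,0,0,0,0,0,4.2,-2,0,0,0,0,0,4.2,-2,0,0,0,0,0,4.2,-1,0,0,0,0,0,4.2,0,-0.2,-1,0,0,0,4.2,0,-0.4,-2.5,0,0,0,4.2,0,-0.4,-2.5,0,0,0,4.2,0,-0.4,-2.5,0,0,0,4.2,0,-0.4,-2.5,0,0,0])

```text
time: 32.17
ee_pos: [0.4706, -0.1659, 0.1226]
tool_rot: [1.209, 1.212, -1.21]
ft_force: [0.6, 0.8, -1.2]
opening: 0.0465
```

Call:
play_rows(moves=[4.2,0,-0.4,-2.5,0,0,0,4.2,0,-0.4,-2.5,0,0,0,4.2,0,-0.4,-2.5,0,0,0,4.2,0,-0.4,-2.5,0,0,0,4.2,0,-0.2,-1.3,0,0,0,4.2,0,-0.1,-0.5,0,0,0,4.2,0,0,0,0,0,0,4.2,0,0,0,0,0,0,4.2,0,0,0,0,0,0])

```text
time: 32.92
ee_pos: [0.4531, -0.0514, 0.1234]
tool_rot: [1.21, 1.208, -1.212]
ft_force: [-0.3, 0.7, -1.6]
opening: 0.0462
```

Lower to about 0.078 TCP (4.55 cm).

Call:
play_rows(moves=[4.2,1,0,-0.1,0,0,0,4.2,1.5,0,0,0,0,0,4.2,1,0,0,0,0,0,4.2,0.6,0,0,0,0,0,4.2,0.1,0,0,0,0,0,4.2,0,0,0,0,0,0,4.2,0,0,0,0,0,0])

```text
time: 33.5
ee_pos: [0.4536, -0.0495, 0.082]
tool_rot: [1.21, 1.208, -1.209]
ft_force: [-0.1, 0.4, -1.2]
opening: 0.0462
```

Call:
play_rows(moves=[4.2,0.2,0,0,0,0,0,4.2,0,0,0,0,0,0,4.2,0,0,0,0,0,0])

```text
time: 33.75
ee_pos: [0.4534, -0.049, 0.08]
tool_rot: [1.21, 1.209, -1.209]
ft_force: [0.4, -0.8, -1.1]
opening: 0.0463
```

Call:
play_rows(moves=[4.2,0.1,0,0,0,0,0,4.2,0,0,0,0,0,0,4.2,0,0,0,0,0,0])

```text
time: 34.0
ee_pos: [0.4532, -0.049, 0.0787]
tool_rot: [1.209, 1.209, -1.209]
ft_force: [-0.3, 0.3, -2.0]
opening: 0.0461
```

Call:
play_rows(moves=[4.2,0.1,0,0,0,0,0,4.2,0,0,0,0,0,0,4.2,0,0,0,0,0,0])

```text
time: 34.25
ee_pos: [0.4534, -0.049, 0.0777]
tool_rot: [1.209, 1.209, -1.209]
ft_force: [0.2, -0.3, -1.1]
opening: 0.0463
```

Call:
play_rows(moves=[4.2,0.1,0,0,0,0,0,4.2,0,0,0,0,0,0,4.2,0,0,0,0,0,0])

```text
time: 34.5
ee_pos: [0.4534, -0.049, 0.0776]
tool_rot: [1.21, 1.208, -1.209]
ft_force: [-1.7, 0.0, 8.5]
opening: 0.0461
```

Call:
play_rows(moves=[6,0,0,0,0,0,0,8,0,0,0,0,0,0,8,0,0,0,0,0,0,8,0,0,0,0,0,0,8,-1,0,0,0,0,0,8,-2,0,0,0,0,0,8,-3,0,0,0,0,0,8,-3,0,0,0,0,0,8,-3,0,0,0,0,0,9.3,-3,0,0,0,0,0])

```text
time: 35.33
ee_pos: [0.4527, -0.049, 0.228]
tool_rot: [1.209, 1.21, -1.21]
ft_force: [1.4, 0.7, -1.1]
opening: 0.0832
```

Call:
play_rows(moves=[9.3,-2.3,0,0,0,0,0,9.3,0,0.3,2,0,0,0,9.3,0,0.3,3.3,0,0,0,9.3,0,0.3,3.3,0,0,0,9.3,0,0.3,3.3,0,0,0,9.3,0,0.3,3.3,0,0,0,9.3,0,0.3,3.3,0,0,0,9.3,0,0.3,3.3,0,0,0,9.3,0,0.3,3.3,0,0,0,9.3,0,0.3,3.3,0,0,0])

```text
time: 36.17
ee_pos: [0.4798, -0.3345, 0.2492]
tool_rot: [1.209, 1.21, -1.21]
ft_force: [0.6, 0.0, 0.2]
opening: 0.0929
```

Call:
play_rows(moves=[9.3,0,0.3,3.3,0,0,0,9.3,0,0.2,3.3,0,0,0,9.3,0,0,1.4,0,0,0,9.3,0,0,0,0,0,0,9.3,0,0,0,0,0,0,9.3,0,0,0,0,0,0])

```text
time: 36.67
ee_pos: [0.4857, -0.411, 0.2493]
tool_rot: [1.209, 1.212, -1.207]
ft_force: [-0.0, 0.0, 0.6]
opening: 0.0925
```

Call:
play_rows(moves=[9.3,1,0,0,0,0,0,9.3,2,0,0,0,0,0,9.3,2.5,0,0,0,0,0,9.3,2.5,0,0,0,0,0,9.3,2.5,0,0,0,0,0,9.3,1.5,0,0,0,0,0,9.3,1,0,0,0,0,0,9.3,0,0,0,0,0,0,9.3,0,0,0,0,0,0])

```text
time: 37.42
ee_pos: [0.4856, -0.4122, 0.1197]
tool_rot: [1.209, 1.21, -1.208]
ft_force: [-0.8, 0.5, -0.1]
opening: 0.093
```

Call:
play_rows(moves=[5.5,0,0,0,0,0,0,5.5,0,0,0,0,0,0,5.5,0,0,0,0,0,0,5.5,0,0,0,0,0,0,5.5,0,0,0,0,0,0,5.5,0,0,0,0,0,0,5.5,0,0,0,0,0,0,5.5,0,0,0,0,0,0])

```text
time: 38.08
ee_pos: [0.4853, -0.4132, 0.12]
tool_rot: [1.209, 1.208, -1.209]
ft_force: [0.3, 0.4, 2.3]
opening: 0.0588
```

Call:
play_rows(moves=[5.5,-1,0,0,0,0,0,5.5,-2,0,0,0,0,0,5.5,-2.5,0,0,0,0,0,5.5,-2,0,0,0,0,0,5.5,-1,0,0,0,0,0,5.5,0,-0.2,-1,0,0,0,5.5,0,-0.3,-2,0,0,0,5.5,0,-0.3,-2.5,0,0,0,5.5,0,-0.3,-2.5,0,0,0,5.5,0,-0.3,-2.5,0,0,0])

```text
time: 38.92
ee_pos: [0.4695, -0.3053, 0.2029]
tool_rot: [1.21, 1.214, -1.21]
ft_force: [0.6, 0.4, -2.7]
opening: 0.0585
```

Call:
play_rows(moves=[5.5,0,-0.3,-2.5,0,0,0,5.5,0,-0.3,-2.5,0,0,0,5.5,0,-0.3,-2.5,0,0,0,5.5,0,-0.3,-2.5,0,0,0,5.5,0,-0.3,-2.5,0,0,0,5.5,0,-0.3,-2.5,0,0,0,5.5,0,-0.1,-1.2,0,0,0,5.5,0,0,-0.6,0,0,0,5.5,0,0,0,0,0,0,5.5,0,0,0,0,0,0])

```text
time: 39.75
ee_pos: [0.4521, -0.1412, 0.2044]
tool_rot: [1.209, 1.208, -1.211]
ft_force: [0.3, -1.0, -3.0]
opening: 0.059
```

Call:
play_rows(moves=[5.5,0,0,0,0,0,0,5.5,0,0,0,0,0,0])

```text
time: 39.92
ee_pos: [0.4522, -0.1417, 0.2045]
tool_rot: [1.211, 1.207, -1.212]
ft_force: [0.4, 0.8, -2.4]
opening: 0.0588
```

```bash
python3 - <<'E'
from h import *
st(); cv2.imwrite("pics/w11.png",capture("wrist")); print(proj("wrist",(.453,-.1395,.046)))
E
```

```text
t 39.92 tcp [ 0.4522 -0.1417  0.2045] open 0.0588 F [ 0.4  0.8 -2.4] 
 [[-0.     1.    -0.003]
 [-0.001 -0.003 -1.   ]
 [-1.    -0.     0.001]] j [ 0.32  0.36 -0.09  1.93  0.04  0.85 -1.36]
[319.68411616 220.07225553]
```

View pics/w11.png

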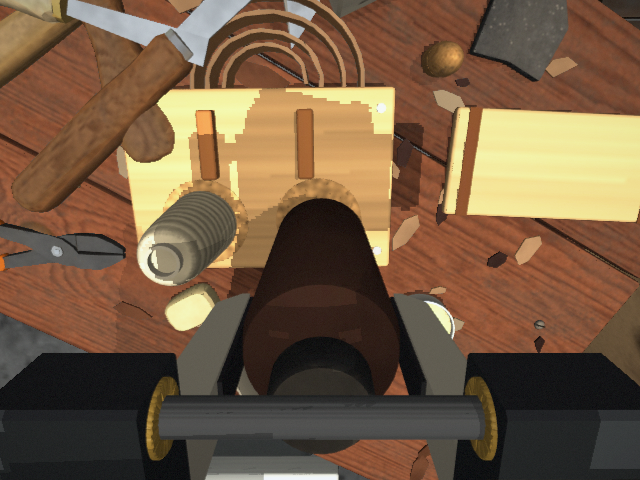

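The spool is back on its cork around (205,220), and the bottle hangs above its own cork, which is centred near (320,220). I'll shift it 2 mm in y and lower it.

Call:
play_rows(moves=[5.5,0.8,0,-0.1,0,0,0,5.5,1.5,0,-0.1,0,0,0,5.5,1.4,0,0,0,0,0,5.5,0.8,0,0,0,0,0,5.5,0.3,0,0,0,0,0,5.5,0,0,0,0,0,0,5.5,0,0,0,0,0,0])

```text
time: 40.55
ee_pos: [0.4525, -0.1382, 0.1568]
tool_rot: [1.21, 1.209, -1.209]
ft_force: [-0.1, 0.2, -2.1]
opening: 0.0585
```

Call:
play_rows(moves=[5.5,0.1,0,0,0,0,0,5.5,0,0,0,0,0,0,5.5,0,0,0,0,0,0])

```text
time: 40.8
ee_pos: [0.4525, -0.1381, 0.1561]
tool_rot: [1.21, 1.208, -1.209]
ft_force: [-1.0, -0.2, -2.8]
opening: 0.0591
```

Call:
play_rows(moves=[5.5,0.1,0,0,0,0,0,5.5,0,0,0,0,0,0,5.5,0,0,0,0,0,0])

```text
time: 41.05
ee_pos: [0.4522, -0.138, 0.1548]
tool_rot: [1.209, 1.209, -1.209]
ft_force: [0.8, -0.4, -1.4]
opening: 0.0587
```

Call:
play_rows(moves=[5.5,0.1,0,0,0,0,0,5.5,0,0,0,0,0,0,5.5,0,0,0,0,0,0])

```text
time: 41.3
ee_pos: [0.4524, -0.1381, 0.1539]
tool_rot: [1.21, 1.209, -1.209]
ft_force: [-0.6, 0.4, 0.8]
opening: 0.0586
```

Call:
play_rows(moves=[5.5,0.05,0,0,0,0,0,5.5,0,0,0,0,0,0,5.5,0,0,0,0,0,0])

```text
time: 41.55
ee_pos: [0.4525, -0.138, 0.1539]
tool_rot: [1.21, 1.208, -1.209]
ft_force: [-1.7, 0.7, 5.5]
opening: 0.0588
```

Call:
play_rows(moves=[7,0,0,0,0,0,0,9,0,0,0,0,0,0,9,0,0,0,0,0,0,9,0,0,0,0,0,0,9,-1,0,0,0,0,0,9,-2,0,0,0,0,0,9,-3,0,0,0,0,0,9,-3,0,0,0,0,0,9,-3,0,0,0,0,0,9,-2,0,0,0,0,0])

```text
time: 42.38
ee_pos: [0.4531, -0.1382, 0.2959]
tool_rot: [1.21, 1.206, -1.207]
ft_force: [1.5, -0.1, -0.2]
opening: 0.0899
```

Call:
play_rows(moves=[9,0,0,3,0,0,0,9,0,0,3,0,0,0,9,0,0,3,0,0,0,9,0,0,3,0,0,0,9,0,0,3,0,0,0,9,0,0,3,0,0,0,9,0,0,3,0,0,0,9,0,0,3,0,0,0,9,0,0,0,0,0,0,9,0,0,0,0,0,0])

```text
time: 43.22
ee_pos: [0.4511, -0.3798, 0.2922]
tool_rot: [1.212, 1.209, -1.213]
ft_force: [0.4, 0.7, 0.2]
opening: 0.0899
```

Call:
play_rows(moves=[9,0,0,0,0,0,0,9,0,0,0,0,0,0,9,0,0,0,0,0,0])

```text
time: 43.47
ee_pos: [0.4528, -0.3764, 0.2934]
tool_rot: [1.208, 1.211, -1.207]
ft_force: [0.7, 0.4, -0.2]
opening: 0.09
```

```bash
python3 - <<'E'
from h import *
st(); a=capture("top"); cv2.imwrite("pics/t12.png",a)
b=cv2.imread("pics/top0.png"); cr=lambda i:cv2.resize(i[222:312,308:408],None,fx=4,fy=4,interpolation=2)
p=cv2.resize(a[272:332,140:206],None,fx=6,fy=6,interpolation=2)[:,:]
cv2.imwrite("pics/cmp.png",np.hstack([cr(b),cr(a)])); cv2.imwrite("pics/cmp2.png",p)
cv2.imwrite("pics/final.png",np.vstack([np.hstack([cr(b),cr(a)])[:, :800],cv2.copyMakeBorder(p[100:340],0,0,0,404,0)]))
g=lambda i:cv2.cvtColor(i,cv2.COLOR_BGR2GRAY)
for n,(x0,y0,x1,y1) in dict(bottle=(370,246,400,274),spool=(334,266,358,297)).items():
    t=g(b)[y0:y1,x0:x1]; r=cv2.matchTemplate(g(a)[y0-12:y1+12,x0-12:x1+12],t,cv2.TM_CCOEFF_NORMED); print(n,np.subtract(cv2.minMaxLoc(r)[3],12),r.max())
print([(n,recognise("top",n)[:1]) for n in("bottle","spool","burnisher","carton")])
E
```

```text
t 43.47 tcp [ 0.4528 -0.3764  0.2934] open 0.09 F [ 0.7  0.4 -0.2] 
 [[ 0.     1.     0.003]
 [ 0.001  0.003 -1.   ]
 [-1.     0.    -0.001]] j [ 0.66  0.46 -0.01  1.49  0.    1.19 -0.92]
bottle [0 0] 0.99086887
spool [-1  0] 0.89617354
[('bottle', [{'location': [0.4386, -0.1288, 0.1854], 'p': 0.89}]), ('spool', [{'location': [0.4392, -0.0472, 0.1197], 'p': 0.75}]), ('burnisher', [{'location': [0.5055, 0.3741, 0.0217], 'p': 0.77}]), ('carton', [{'location': [0.6365, -0.1949, 0.1384], 'p': 0.65}])]
```

View pics/final.png

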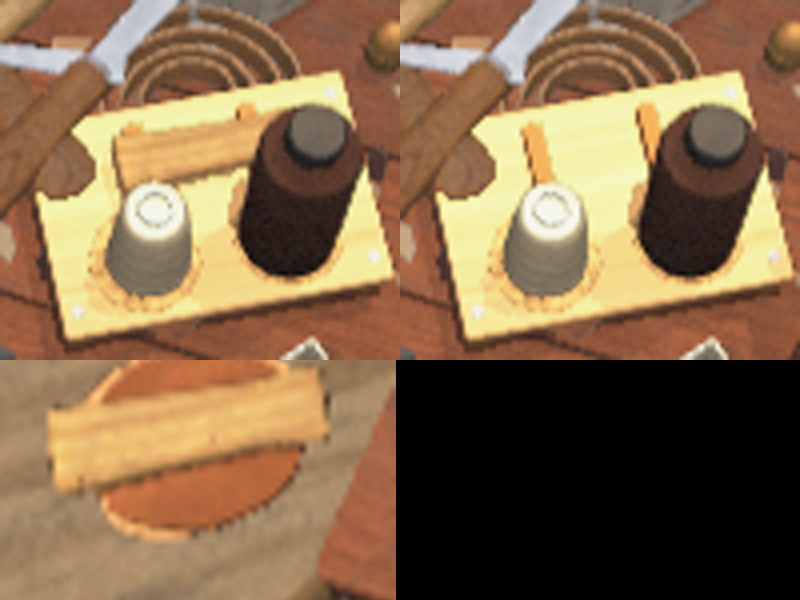

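The before and after crops match: bottle shift about 0 px, spool about 1 px (roughly 2–3 mm). The burnisher lies flat and centred on the pad.

```bash
python3 -c "
from station import robot
print(robot.close_job())"
```

```text
the job is handed in; nothing more can be done
None
```

The job is done and handed in, with the last check at about 43 s of the 131 s allowed; no verdict was reported. I parked the bottle and then the spool upright on the side tray, laid the burnisher on the leather pad, and stood the spool and then the bottle back on their corks.

Last checks, taken from the cameras with the gripper open and clear:
- **Bottle and spool:** both stand upright. Against the first top picture the bottle shows no shift, and the spool about 1 pixel (roughly 2–3 mm).
- **Burnisher:** it lies flat, at about (0.506, 0.374) against my pad centre of about (0.508, 0.375).
- **Carton:** it is within about 2 mm of its starting reading.

Some measurements disagreed along the way:
- **First wrist picture:** it was about 10 mm off because the arm was still settling. I retook it and it then agreed with the top camera.
- **Pad centre:** the views differed by up to about 5 mm, or about 10 mm counting an early fit that caught only part of the pad. The network's readings ranged wider where the pad was partly hidden.

No check failed at the end.

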